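# Park the long tube rack behind the bench tap

### The job

Slide the long rack of microtubes into its parking bay at the back of the bench, between the stirrer and the block heater, so that its long side ends flush against the front of the white step. The service tap stands in the mouth of the bay, so push one end of the rack and then the other to angle it past the tap. The samples have just been spun: only push the rack with the fingertips, gently, without ever lifting or tipping it, and leave everything else where it stands.

Things in the scene. Friction and masses are not known exactly. Their poses are not given: they have to be found in the camera images.
- rack: Long white microtube rack with 24 small tubes, loose on the bench, 0.25 to 0.5 kg, friction coefficient on the bench about 0.5 to 0.7. Acts as a plain box 250 mm long (its y axis), 44 mm wide (its x axis) and 46 mm high, the same either way round. Origin: centre of its underside, z up.
- bay: The parking bay, fixed. Origin: on the bench, at the middle of the front face of a long white step shelf (70 mm high). x points square into that face, away from the robot; y runs along it, to the left. The bay is the 290 mm wide space in front of this face between stirrer and heater (y = -145 to +145 mm), open at the top and towards the robot.
- stirrer_corner (a point): Magnetic stirrer (white, fixed, 60 mm high), left side of the bay: this point is its corner at the bay's mouth, at bench level, 115 mm in front of the step and 145 mm left of the bay's middle. It is 140 mm wide and stands against the step.
- heater_corner (a point): Dry block heater (grey, metal block on top, fixed, 72 mm high), right side of the bay: this point is its corner at the bay's mouth, at bench level, 115 mm in front of the step and 145 mm right of the bay's middle. It is 130 mm wide and stands against the step.
- tap: White service tap, the post in the way: fixed column 34 mm across, 64 mm high, black lever on top up to 86 mm, thin nozzle above rack height reaching 45 mm towards the robot. Origin: on the bench, on its axis, 100 mm in front of the step and 112 mm left or right of the bay's middle (it varies). 83 mm are free behind it. The other outlet is only a flat steel disc in the bench, no obstacle.
- beaker: Bystander, loose: glass beaker, 66 mm across, 85 mm high, standing on the stirrer's plate (plate 60 mm above the bench). Origin: centre of its underside.
- bottle: Bystander, loose: glass bottle with a cap, 60 mm across, 125 mm high, on the bench in front and to the left of the stirrer. Origin: centre of its underside.
- tipbox: Bystander, loose: box of pipette tips with a clear lid, 89 x 124 x 62 mm, on the bench to the left. Origin: centre of its underside.
- jar: Bystander, loose: small amber jar with a white lid, 52 mm across, 70 mm high, on the bench in front and to the right of the heater. Origin: centre of its underside.
- timer: Bystander, loose: flat timer, 45 x 65 x 16 mm, on the bench to the right. Origin: centre of its underside.
- tubeblock: Bystander, loose: white block with four capped 50 ml tubes, 70 x 70 mm, 112 mm high, on the bench far to the right. Origin: centre of its underside.

How it is judged:
By the outcome, as a careful person would: the job done as asked, in the order asked, and still so for the second after the job is handed in, with the robot touching nothing.
It also fails if it takes over 72 s, if anything falls off the work surface, if the arm or the gripper's body presses on something with over 40 N, if the wrist force passes 120 N, or if a joint passes its speed limit or range.

### The arm

A 6-joint arm with a two-finger parallel gripper is mounted at the origin on the work surface. World frame = base frame: x ahead of the robot, y to its left, z up, the work surface at z = 0. Lengths are in m, angles in rad, forces in N, time in s.
With the tool pointing down it reaches from about 0.275 to 0.85 m from the base axis. Payload 19 kg.
Tool frame: the origin (TCP) lies at the very end of the fingers, on their centre line; the grasp point (between the pads) lies manip.pinch_z behind it (manip.pinch_z is the distance from the TCP to the grasp point, in m); x points along the fingers, y is the direction in which the jaws open and shut, and the axes are right-handed (so a half turn about x gives the same grasp; the last joint's range is limited). The gripper opens to 85 mm and grips with 20 to 120 N. Pads are 22 mm wide; open, the fingers measure 114 mm over their backs; the gripper's body (76 mm by 85 mm) begins 54 mm behind the grasp point. The pads swing forward as they close: fully open they stand 13 mm farther back than shut.
Start: joints at [-1.234, 0.15, 1.437, -0, 1.554, -0.134], TCP at [0.261, -0.512, 0.207] pointing down, gripper open.
Joint ranges: [-2.8, 2.8], [-0.68, 2.1], [0.12, 2.68], [-1.39, 4.53], [0.16, 2.79], [-2.81, 2.81]. Speed limits (rad/s): [1.89, 1.89, 2.22, 3.01, 3.01, 3.01].

### API

Orientations are given as a unit quaternion [x, y, z, w].
In Python, from station import get_state, eyes, ticket, manip gives the robot as it stands.
- The arm moves only by the tool carry_out, never from a script. Its argument "motion" is a list of rows, each a list of 4 numbers: the shift along the tool's x, y, z in units of 40 mm (1.0 is 40 mm), then the turn about the tool's x in units of 5 degrees (1.0 is 5 degrees). In form: [[tx, ty, tz, roll], ...]. A call has 1 to 5 rows; each row is the pose to reach, as a shift and turn from the pose measured when the call began, along the tool's axes at that moment; what a row does not reach only later rows make up. A row lasts 1/8 s, in which the tool goes at most 62.5 mm and 10.7 degrees, less where a joint would pass 70% of its speed; a pose out of reach is approached as far as the arm can. A call with a gripper value outside its range is refused whole. "grip" is the gripper command: -1 is shut, 1 is fully open, values between are in proportion, set as the call begins (left out, the last holds). The fingers move at their own pace and stop on an object; the grip force is fixed at half the most. Time passes only in rows, so rows that repeat a pose let the fingers close. It gives the time, the measured TCP pose, the force and the opening at its end, in the units of the state.
- get_state(): the state, without advancing time (a new reading comes with each control period).
- eyes.snapshot(name): name is "scene" or "top" or "wrist"; returns the picture (400x640x3 uint8, blue, green, red); there is no depth.
- eyes.camera_model(name): a dict with "camera_matrix" (3x3 intrinsics, pixels), "position" and "rotation" of the camera in the world. Camera axes: x right, y down, z forward; pixel columns grow to the right and rows downward; lengths in m; the calibration is good to about 2 mm. A picture is of the moment at which its call begins: read the wrist's pose just before it. camera_model takes no time and is no camera call; for the wrist camera it gives the pose at the moment of the call.
- ticket.sign_off(): hands the job in, once; it reports no verdict.
The state is a dict: "clock": time; "joints": joint angles; "joint_velocities": joint speeds; "tau": joint torques, N m; "position": TCP position; "tool_rot": TCP orientation; "contact_force": force on the tool from outside, world axes, zero at the start; "wrist_torque": the same for the moment, N m; "grip_width": finger opening in m.
Only numpy, scipy, OpenCV 4.12 (cv2) and the standard library are available. Lean on these libraries where they do the work, as an engineer would, in place of code of your own. Each camera call takes 0.05 s, during which the arm holds its last target.

## Working session

There is one attempt and no reset: what is moved stays moved. The work goes in short steps, Python scripts to look and compute and a tool call to move; the robot and the scene stay as the last step left them, time stands still between calls to the robot, and variables do not carry over. Pictures are saved under pics/ and viewed, and the job is handed in when it is done.

Besides the shell and the picture viewer there is one more tool, called after "Emit:" by a JSON object that holds its "name" and its "arguments". carry_out: Moves the arm, as the interface text tells. Its arguments: {"type":"object","properties":{"motion":{"type":"array","items":{"type":"array","items":{"type":"number"}}},"grip":{"type":"number"}},"required":["motion"]}

```bash
ls; mkdir -p pics; python3 - <<'E'
from station import get_state, eyes, ticket, manip
import cv2, numpy as np
np.set_printoptions(precision=4,suppress=True)
s=get_state(); print(s)
for n in ["scene","top"]:
    im=eyes.snapshot(n); cv2.imwrite(f"pics/{n}0.png",im)
    m=eyes.camera_model(n); print(n,m)
print(manip.pinch_z)
E
```

```text
pics
{'clock': 0.0, 'joints': array([-1.234 ,  0.151 ,  1.438 , -0.    ,  1.5538, -0.134 ]), 'joint_velocities': array([ 0.0004, -0.0006, -0.0009,  0.0002,  0.0019,  0.0012]), 'tau': array([ -0.0004, -71.3047, -57.0869,  -0.0001,   0.009 ,  -0.    ]), 'position': array([ 0.2607, -0.5122,  0.2062]), 'tool_rot': array([-0.6876, -0.1654,  0.6876, -0.1645]), 'contact_force': array([-0.7967, -0.2967, -0.3141]), 'wrist_torque': array([0.0526, 0.0158, 0.0107]), 'grip_width': 0.08522983517001634}
scene {'camera_matrix': array([[445.6886,   0.    , 324.1191],
       [  0.    , 445.6886, 197.506 ],
       [  0.    ,   0.    ,   1.    ]]), 'position': array([ 1.2883, -0.6715,  0.733 ]), 'rotation': array([ 0.7993,  0.3735, -0.1915, -0.4301])}
top {'camera_matrix': array([[431.9267,   0.    , 322.588 ],
       [  0.    , 431.9267, 199.8885],
       [  0.    ,   0.    ,   1.    ]]), 'position': array([ 0.4511, -0.0438,  1.225 ]), 'rotation': array([-0.7019,  0.7106, -0.0211,  0.0436])}
0.0187
```

View pics/scene0.png

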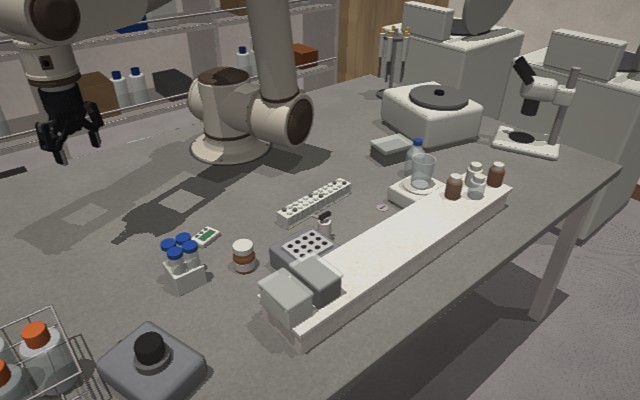

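View pics/top0.png

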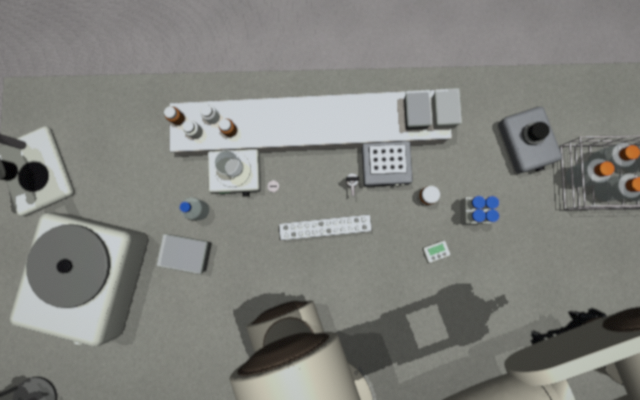

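The tap stands at the right near the heater (top view around 352,182), the rack is at (325,228) and the steel disc at (273,186). I'll zoom in to measure.

```bash
cat > h.py <<'E'
import numpy as np, cv2
from scipy.spatial.transform import Rotation as R
from station import get_state, eyes, ticket, manip
np.set_printoptions(precision=4,suppress=True)
def ray(m,uv):
    uv=np.atleast_2d(np.asarray(uv,float)); K=m["camera_matrix"]
    d=np.c_[(uv[:,0]-K[0,2])/K[0,0],(uv[:,1]-K[1,2])/K[1,1],np.ones(len(uv))]
    q=np.asarray(m["rotation"]); Rm=R.from_quat(q).as_matrix() if q.shape==(4,) else q
    return np.asarray(m["position"]),d@Rm.T
def toz(m,uv,z):
    p,d=ray(m,uv); return (p+d*((z-p[2])/d[:,2])[:,None])
def proj(m,X):
    X=np.atleast_2d(X); Rm=R.from_quat(m["rotation"]).as_matrix(); c=(X-m["position"])@Rm
    K=m["camera_matrix"]; return np.c_[c[:,0]/c[:,2]*K[0,0]+K[0,2],c[:,1]/c[:,2]*K[1,1]+K[1,2]]
E
python3 - <<'E'
from h import *
im=cv2.imread("pics/top0.png")
c=im[80:260,160:460]; cv2.imwrite("pics/top0z.png",cv2.resize(c,(800,480),interpolation=cv2.INTER_CUBIC))
m=eyes.camera_model("top")
print(toz(m,[[325,228]],.046),toz(m,[[352,178]],.08))
E
```

```text
[[ 0.4826 -0.0125  0.046 ]] [[ 0.6141 -0.087   0.08  ]]
```

View pics/top0z.png

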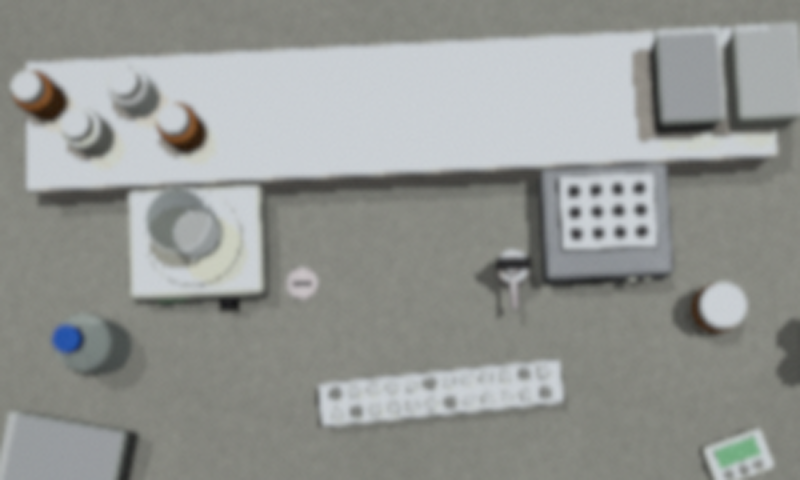

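```bash
cat > meas.py <<'E'
from h import *
def rackbox(im,m,roi,thr=150,z=.046):
    u0,v0,u1,v1=roi
    g=cv2.cvtColor(im,cv2.COLOR_BGR2GRAY); k=np.zeros_like(g); k[v0:v1,u0:u1]=(g[v0:v1,u0:u1]>thr)*255
    k=cv2.morphologyEx(k,cv2.MORPH_CLOSE,np.ones((7,7)))
    cs,_=cv2.findContours(k,cv2.RETR_EXTERNAL,cv2.CHAIN_APPROX_NONE)
    c=max(cs,key=cv2.contourArea)
    P=toz(m,c[:,0,:],z)[:,:2]
    return cv2.minAreaRect((P*1000).astype(np.float32)),c
E
python3 - <<'E'
from meas import *
im=cv2.imread("pics/top0.png"); m=eyes.camera_model("top")
g=cv2.cvtColor(im,cv2.COLOR_BGR2GRAY).astype(int)
# step front edge: per column strongest drop, subpixel
pts=[]
for u in range(265,355,3):
    col=cv2.GaussianBlur(g.astype(np.float32),(0,0),1)[130:165,u]; d=np.diff(col); i=d.argmin()
    a=d[i-1:i+2]; o=.5*(a[0]-a[2])/(a[0]-2*a[1]+a[2]); pts.append((u,130+i+.5+o))
P=toz(m,pts,.07); f=np.polyfit(P[:,1],P[:,0],1); print("step x=",f, "resid mm",np.abs(P[:,0]-np.polyval(f,P[:,1])).max()*1000)
for t in (120,140,160,180):
    r,c=rackbox(im,m,(270,205,385,250),t); print(t,r)
for nm,(u0,v0,u1,v1) in dict(stir=(200,146,262,200)).items():
    for t in (150,170):
        k=np.zeros_like(im[:,:,0]); k[v0:v1,u0:u1]=(g[v0:v1,u0:u1]>t)*255
        k[:152]=0
        print(nm,cv2.boundingRect(k))
print(g[175,250:270],g[180,250:270],g[165,355:372],g[185,355:372], g[175,355:372])
E
```

```text
step x= [-0.0298  0.7096] resid mm 0.756801759947856
120 ((485.2413635253906, -17.227615356445312), (312.2818908691406, 120.27236938476562), 89.22924041748047)
140 ((486.676025390625, -12.581283569335938), (48.75434112548828, 250.85244750976562), 5.049880504608154)
160 ((485.5557556152344, -11.857353210449219), (45.1630973815918, 247.6902313232422), 5.11393404006958)
180 ((485.5556945800781, -12.279228210449219), (40.246726989746094, 245.05770874023438), 5.11673641204834)
stir (208, 152, 51, 39)
stir (209, 152, 49, 39)
[187 197 201 205 206 206 202 181 138  99  92 105 114 116 120 127 131 133
 135 134] [201 204 205 207 206 206 203 182 142 103  94 105 114 118 122 128 133 135
 137 137] [138 135 123 102  85  83  77  68  75 106 133 144 144 139 126 140 179] [132 118 108  92  73  70  72  73  66  58  54  59  60  59  59  57  57] [169 151 124  94  84  83  83  77  68  85 116 136 144 144 143 140 138]
```

```bash
python3 - <<'E'
from meas import *
im=cv2.imread("pics/top0.png"); m=eyes.camera_model("top")
g=cv2.GaussianBlur(cv2.cvtColor(im,cv2.COLOR_BGR2GRAY).astype(np.float32),(0,0),.8)
def sub(d,i):
    a=d[i-1:i+2]; return i+.5+.5*(a[0]-a[2])/(a[0]-2*a[1]+a[2])
yaw=0.0298
ex=np.array([np.cos(yaw),np.sin(yaw)]); ey=np.array([-np.sin(yaw),np.cos(yaw)])
# stirrer right edge
p=[]
for v in range(160,188,3):
    d=np.diff(g[v,250:266]); p.append((250+sub(d,d.argmin()),v))
S=toz(m,p,.06)[:,:2]; print("stir side bay-y", (S@ey)*1000, np.median(S@ey))
p=[]
for v in range(152,182,3):
    d=np.diff(g[v,360:370]); p.append((360+sub(d,d.argmax()) if 0<d.argmax()<len(d)-1 else np.nan,v))
H=toz(m,p,.072)[:,:2]; print("heat side", (H@ey)*1000)
# stirrer front edge
p=[]
for u in range(212,240,3):
    d=np.diff(g[182:198,u]); p.append((u,182+sub(d,d.argmin())))
F=toz(m,p,.06)[:,:2]; print("stir front bay-x",(F@ex)*1000)
print("step", (np.array([.7096,0])@ex)*1000)
# disc
k=(im.astype(int)[:,:,2]-im[:,:,0]>-100)&(g>150); k[:, :264]=0;k[:,284:]=0;k[:178]=0;k[196:]=0
y,x=np.nonzero(k); D=toz(m,[[x.mean(),y.mean()]],0)[0,:2]; print("disc",x.mean(),y.mean(),D,D@ex,D@ey)
for t in ((352,178,.075),):
    T=toz(m,[[t[0],t[1]]],t[2])[0,:2]; print("tap",T,T@ex,T@ey)
c=im[150:215,325:390]; cv2.imwrite("pics/tapz.png",cv2.resize(c,(585,585),interpolation=cv2.INTER_CUBIC))
E
```

```text
stir side bay-y [151.7714 151.1381 150.8041 150.8911 150.8663 150.8082 150.9456 150.9913
 150.9521 151.152 ] 0.15094882443478588
heat side [-139.3087 -139.7437 -139.7317 -139.5811 -139.5112 -139.4174 -139.6083
 -139.8189 -139.9588 -139.7997]
stir front bay-x [595.7373 595.09   594.8192 594.4385 594.3491 594.5227 594.4798 594.6945
 594.7297 594.8403]
step 709.2849467240279
disc 272.9274193548387 185.6290322580645 [0.6069 0.1368] 0.6106800624574039 0.11862558481831123
tap [ 0.6148 -0.0872] 0.611893350448737 -0.1055089992749388
```

View pics/tapz.png

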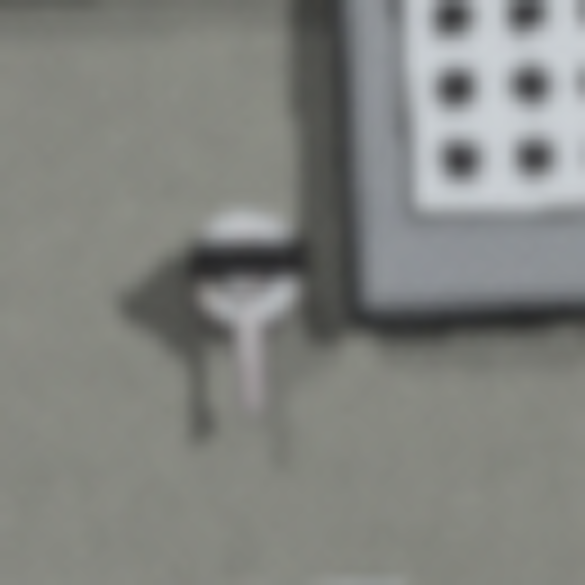

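```bash
cat >> meas.py <<'E'
yaw=0.0298
ex=np.array([np.cos(yaw),np.sin(yaw)]); ey=np.array([-np.sin(yaw),np.cos(yaw)]); B=np.c_[ex,ey]
O=ex*.7093+ey*.0057
def tobay(p): return (np.asarray(p)-O)@B
def toworld(b): return O+np.asarray(b)@B.T
def tip(s=None):
    s=s or get_state(); Rm=R.from_quat(s["tool_rot"]).as_matrix(); p=s["position"]
    return tobay(p[:2])*1000,p[2]*1000,Rm
def rk(x,y,a,l): # rack pose bay mm deg, local pt -> bay mm
    a=np.radians(a); return np.array([x+l[0]*np.cos(a)-l[1]*np.sin(a), y+l[0]*np.sin(a)+l[1]*np.cos(a)])
def go(bx,by,z,jaw=None,s=None):
    """tool-axis shift (units 40mm) and roll (5deg) to reach bay mm point, jaw = bay angle deg of tool y"""
    s=s or get_state(); Rm=R.from_quat(s["tool_rot"]).as_matrix()
    w=np.r_[toworld(np.array([bx,by])/1000),z/1000]; d=Rm.T@(w-s["position"])/.04
    cur=np.degrees(np.arctan2(Rm[1,1],Rm[0,1]))-np.degrees(yaw)
    r=None
    if jaw is not None: r=-((jaw-cur+90)%180-90)/5   # tool x down -> roll + = cw from above
    print("shift",d.round(2),"roll",r,"jaw now",round(cur,1),"tool x",Rm[:,0].round(3)); return d,r
E
python3 - <<'E'
from meas import *
print(O, tobay([.4856,-.0120])*1000, 5.1-np.degrees(yaw))
print(tip())
r=rk(-224.5,-18,3.4,(0,-125)); print(r)
go(*rk(*( (tobay([.4856,-.0120])*1000).tolist()+[3.4]),(0,-165)),207,3.4)
E
```

```text
[0.7088 0.0268] [-224.2731  -32.1634] 3.3925857705101463
(array([-463.9542, -525.4686]), np.float64(206.25809162126836), array([[-0.0003,  0.4536, -0.8912],
       [ 0.001 , -0.8912, -0.4536],
       [-1.    , -0.001 , -0.0001]]))
[-217.0867 -142.78  ]
shift [-0.01 -4.77 -9.15] roll -13.626412447703206 jaw now -64.7 tool x [-0.     0.001 -1.   ]
```

Emit:
{"name": "carry_out", "arguments": {"motion": [[0,-0.6,-1.2,-2],[0,-1.2,-2.4,-4],[0,-1.8,-3.6,-6],[0,-2.4,-4.8,-8],[0,-3,-6,-10]], "grip": -1}}

```text
clock: 0.72
position: [0.4209, -0.2948, 0.2063]
tool_rot: [0.552, 0.442, -0.552, 0.441]
contact_force: [0.5, -0.0, 0.0]
grip_width: 0.0001
```

```bash
python3 - <<'E'
from meas import *
print(get_state()["clock"],tip()[:2])
go(*rk(-224.3,-32.2,3.4,(0,-165)),100,3.4)
E
```

```text
0.725 (array([-297.4201, -312.9268]), np.float64(206.27292187236537))
shift [ 2.66  1.29 -3.32] roll -3.5629822941361566 jaw now -14.4 tool x [-0.     0.001 -1.   ]
```

Emit:
{"name": "carry_out", "arguments": {"motion": [[0.3,0.4,-1.0,-1.2],[0.8,0.8,-2,-2.4],[1.4,1.1,-3,-3.6],[2.2,1.29,-3.32,-3.6],[2.66,1.29,-3.32,-3.6]]}}

```text
clock: 1.35
position: [0.5002, -0.1755, 0.0982]
tool_rot: [0.476, 0.524, -0.476, 0.522]
contact_force: [0.5, 0.3, -0.4]
grip_width: 0.0001
```

```bash
python3 - <<'E'
from meas import *
s=get_state();print(s["clock"],tip()[:2],s["contact_force"])
im=eyes.snapshot("top"); cv2.imwrite("pics/top1.png",cv2.resize(im[130:270,220:480],(780,420),interpolation=cv2.INTER_CUBIC))
im=eyes.snapshot("wrist"); cv2.imwrite("pics/w1.png",im)
go(*rk(-224.3,-32.2,3.4,(0,-150)),15,3.4)
E
```

```text
1.35 (array([-214.5981, -195.9748]), np.float64(98.22268917032589)) [ 0.5279  0.2559 -0.445 ]
shift [ 2.08  0.03 -0.37] roll 0.036703831831371755 jaw now 3.6 tool x [-0.003  0.003 -1.   ]
```

View pics/top1.png

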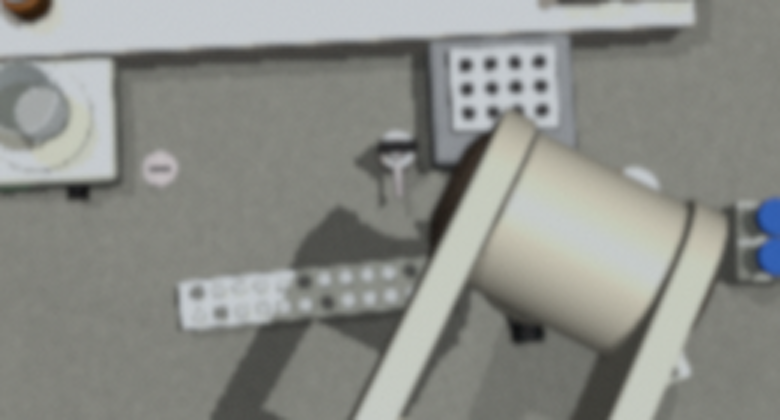

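View pics/w1.png

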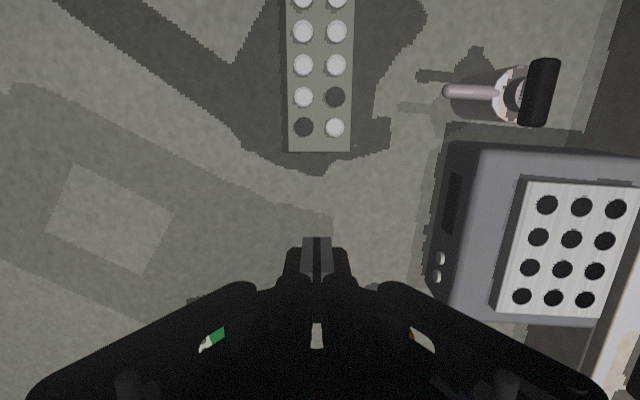

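The wrist view shows the rack's right end at about (288,150)–(353,152), centred above the fingers. The tap is at (495,95), well clear.

```bash
python3 - <<'E'
from meas import *
m=eyes.camera_model("wrist"); print(m["position"])
for z in (.046,0): print(z,tobay(toz(m,[[288,150],[353,152],[286,0],[354,0],[490,95]],z)[:,:2])*1000)
for l in ((-22,-125),(22,-125)): print(rk(-224.3,-32.2,3.4,l))
E
```

```text
[ 0.4933 -0.1055  0.2659]
0.046 [[-237.9612 -155.9087]
 [-192.8495 -154.5   ]
 [-242.5726  -64.1627]
 [-200.9216  -61.635 ]
 [-106.0325 -111.4024]]
0 [[-241.8445 -162.2021]
 [-187.2949 -160.4987]
 [-247.4206  -51.262 ]
 [-197.0558  -48.2053]
 [ -82.3148 -108.3847]]
[-238.848  -158.2847]
[-194.9254 -155.6752]
```

Emit:
{"name": "carry_out", "arguments": {"motion": [[0.8,0.03,0,0],[1.6,0.03,0,0],[2.15,0.03,-0.1,0],[2.15,0.03,-0.25,0],[2.15,0.03,-0.4,0]]}}

```text
clock: 2.08
position: [0.4992, -0.1606, 0.0137]
tool_rot: [0.477, 0.523, -0.477, 0.521]
contact_force: [0.9, 0.2, -0.1]
grip_width: -0.0003
```

Emit:
{"name": "carry_out", "arguments": {"motion": [[0,0,-0.2,0],[0,0,-0.4,0],[0,0,-0.6,0],[0,0,-0.8,0],[0,0,-1.0,0]]}}

```text
clock: 2.7
position: [0.4956, -0.1203, 0.0139]
tool_rot: [0.477, 0.523, -0.477, 0.522]
contact_force: [0.3, -2.7, 3.0]
grip_width: 0.0005
```

```bash
python3 - <<'E'
from meas import *
s=get_state();print(s["clock"],tip()[:2],s["contact_force"])
im=eyes.snapshot("top"); cv2.imwrite("pics/top2.png",cv2.resize(im[130:270,220:480],(780,420),interpolation=cv2.INTER_CUBIC))
im=eyes.snapshot("wrist"); cv2.imwrite("pics/w2.png",im)
E
```

```text
2.7 (array([-217.5237, -140.6952]), np.float64(13.91147100129473)) [ 0.2728 -2.7451  3.0053]
```

View pics/top2.png

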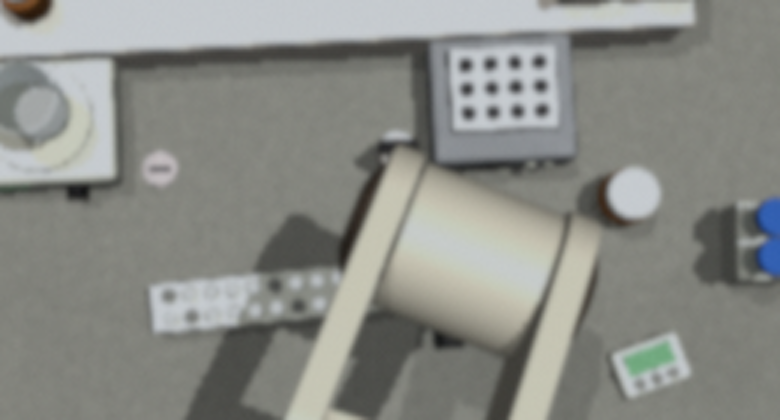

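View pics/w2.png

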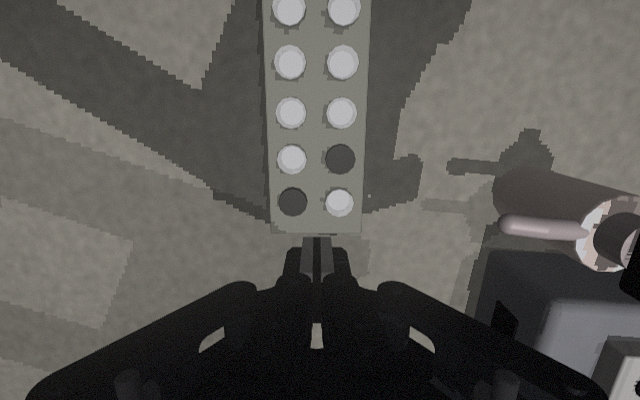

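Emit:
{"name": "carry_out", "arguments": {"motion": [[0,0,-0.24,0],[0,0,-0.48,0],[0,0,-0.72,0],[0,0,-0.96,0],[0,0,-1.15,0]]}}

```text
clock: 3.42
position: [0.4909, -0.0732, 0.0137]
tool_rot: [0.476, 0.524, -0.476, 0.521]
contact_force: [0.4, -0.7, -0.9]
grip_width: -0.0001
```

Emit:
{"name": "carry_out", "arguments": {"motion": [[0,0,0.3,0],[0,0,0.9,0],[-0.2,0,1.4,0],[-1.5,-0.7,1.4,0],[-2.2,-1.8,1.4,0]]}}

```text
clock: 4.05
position: [0.4247, -0.1371, 0.104]
tool_rot: [0.477, 0.523, -0.476, 0.522]
contact_force: [-0.1, 0.1, 0.4]
grip_width: 0.0001
```

```bash
python3 - <<'E'
from meas import *
s=get_state();print(s["clock"],tip()[:2],s["contact_force"])
im=eyes.snapshot("top"); cv2.imwrite("pics/top3f.png",im);cv2.imwrite("pics/top3.png",cv2.resize(im[130:270,220:480],(780,420),interpolation=cv2.INTER_CUBIC))
im=eyes.snapshot("wrist"); cv2.imwrite("pics/w3.png",im)
E
```

```text
4.05 (array([-288.8688, -155.3516]), np.float64(104.04729505333223)) [-0.1398  0.058   0.399 ]
```

View pics/top3.png

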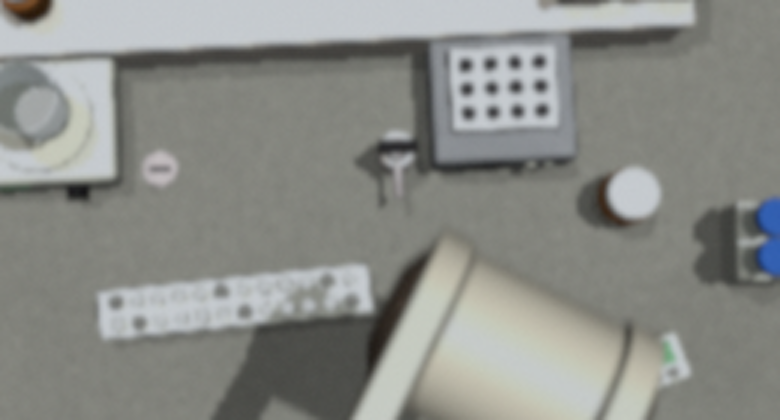

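View pics/w3.png

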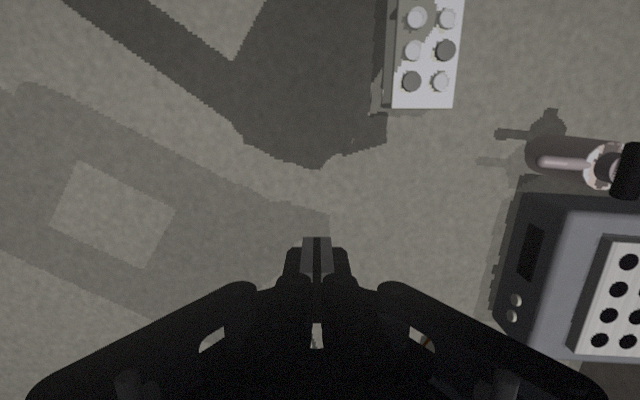

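```bash
cat >> meas.py <<'E'
def pose(cs):  # 4 pixel corners (full top image): LB(left back), RB, RF, LF -> rack pose bay
    m=eyes.camera_model("top"); P=tobay(toz(m,cs,.046)[:,:2])*1000
    r=(P[1]+P[2])/2-(P[0]+P[3])/2; c=P.mean(0); a=np.degrees(np.arctan2(r[0],-r[1]))
    print("rack c",c.round(1),"yaw",round(a,2),"len",np.linalg.norm(r).round(1)); return c,a
E
python3 - <<'E'
from meas import *
z=np.array([[98,292],[368,264],[374,310],[104,338]])/3+[220,130]
c,a=pose(z-.3)
im=cv2.imread("pics/top3f.png"); m=eyes.camera_model("top")
for t in (140,160): print([np.round(q,1) for q in [rackbox(im,m,(245,205,346,250),t)[0]][0]])
p=rk(*c,a,(-50,-105));go(*p,104,a); go(*p,14,a); go(*rk(*c,a,(-22-14,-105)),14,a)
E
```

```text
rack c [-229.8   40.6] yaw 3.53 len 247.5
[array([478.9,  62.6]), array([ 48.6, 253.1]), np.float64(5.3)]
[array([477.8,  62.8]), array([ 44.7, 247.7]), np.float64(5.3)]
shift [ 0.03  0.56 -2.18] roll -0.0037423659066575963 jaw now 3.5 tool x [ 0.001 -0.    -1.   ]
shift [ 2.28  0.56 -2.18] roll -0.0037423659066575963 jaw now 3.5 tool x [ 0.001 -0.    -1.   ]
shift [ 2.28  0.91 -2.18] roll -0.0037423659066575963 jaw now 3.5 tool x [ 0.001 -0.    -1.   ]
```

Emit:
{"name": "carry_out", "arguments": {"motion": [[0,0.3,-1.0,0],[0,0.5,-2.2,0],[0.9,0.5,-2.2,0],[1.8,0.5,-2.2,0],[2.28,0.5,-2.2,0]]}}

```text
clock: 4.78
position: [0.435, -0.0479, 0.0125]
tool_rot: [0.477, 0.522, -0.477, 0.522]
contact_force: [-0.3, -0.1, -0.2]
grip_width: -0.0004
```

```bash
python3 - <<'E'
from meas import *
s=get_state();print(s["clock"],tip()[:2],s["contact_force"])
c0=np.array([-230,40.5]); a0=3.5; icr=rk(*c0,a0,(0,48))
for t in (6,12,18,24,30):
    th=np.radians(t); d=c0-icr; c=icr+np.array([d[0]*np.cos(th)-d[1]*np.sin(th), d[0]*np.sin(th)+d[1]*np.cos(th)])
    print(t,c); go(*rk(*c,a0+t,(-36.5,-107)),14,a0+t)
E
```

```text
4.775 (array([-275.9037,  -66.5599]), np.float64(12.540776260516667)) [-0.3084 -0.1329 -0.1577]
6 [-225.008    41.0688]
shift [-0.04  0.81  0.15] roll -1.1996479041009025 jaw now 3.5 tool x [-0.     0.001 -1.   ]
12 [-220.1029   42.1562]
shift [-0.04  1.22  0.18] roll -2.3996479041009025 jaw now 3.5 tool x [-0.     0.001 -1.   ]
18 [-215.3383   43.7504]
shift [-0.04  1.64  0.17] roll -3.5996479041009026 jaw now 3.5 tool x [-0.     0.001 -1.   ]
24 [-210.7664   45.834 ]
shift [-0.04  2.05  0.11] roll -4.799647904100903 jaw now 3.5 tool x [-0.     0.001 -1.   ]
30 [-206.4374   48.384 ]
shift [-0.04  2.46  0.01] roll -5.999647904100902 jaw now 3.5 tool x [-0.     0.001 -1.   ]
```

Emit:
{"name": "carry_out", "arguments": {"motion": [[0,0.25,0.05,0],[0,0.5,0.1,-0.3],[0,0.75,0.15,-1.0],[0,1.0,0.16,-1.7],[0,1.22,0.17,-2.4]]}}

```text
clock: 5.4
position: [0.4859, -0.0507, 0.0136]
tool_rot: [0.419, 0.569, -0.418, 0.57]
contact_force: [-1.1, -0.1, 0.1]
grip_width: -0.0003
```

```bash
python3 - <<'E'
from meas import *
s=get_state();print(s["clock"],tip()[:2],s["contact_force"])
im=eyes.snapshot("top"); cv2.imwrite("pics/top4f.png",im);cv2.imwrite("pics/top4.png",cv2.resize(im[130:270,220:480],(780,420),interpolation=cv2.INTER_CUBIC))
im=eyes.snapshot("wrist"); cv2.imwrite("pics/w4.png",im)
E
```

```text
5.4 (array([-225.1139,  -70.8663]), np.float64(13.622919745376514)) [-1.1408 -0.087   0.1125]
```

View pics/top4.png

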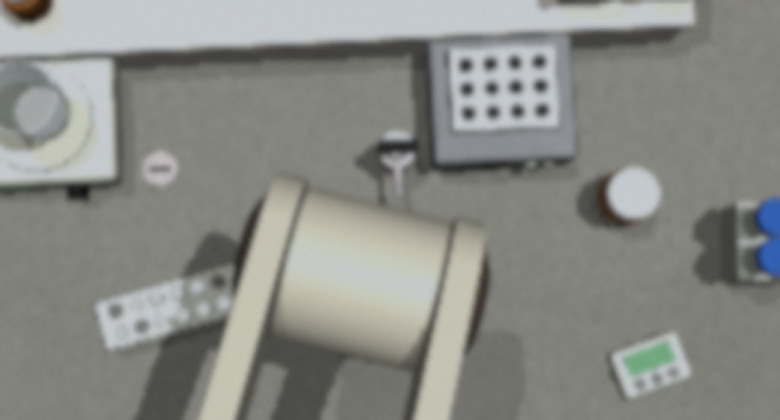

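View pics/w4.png

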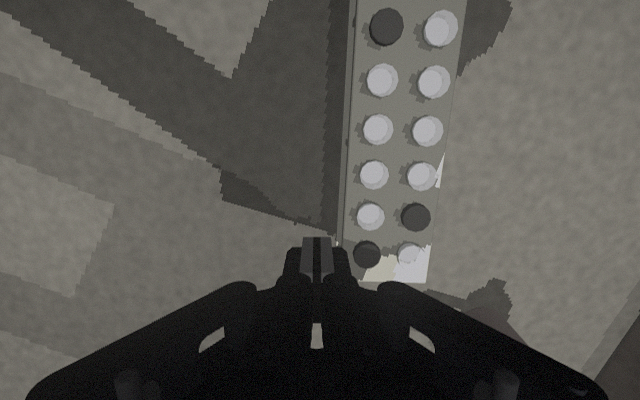

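```bash
cat >> meas.py <<'E'
def wl(p,q,z=.046,m=None):
    m=m or eyes.camera_model("wrist"); P=tobay(toz(m,[p,q],z)[:,:2])*1000; d=P[1]-P[0]
    a=(np.degrees(np.arctan2(-d[0],d[1]))+90)%180-90; print(P.round(1).tolist(),"yaw",round(a,1)); return P,a
E
python3 - <<'E'
from meas import *
wl((344,240),(357,0)); wl((430,282),(467,0)); wl((430,282),(345,282))
c,a=np.array([-222,42]),13.5
go(*rk(-206,48,34,(-36.5,-105)),14,34)
E
```

```text
[[-215.8, -55.8], [-239.6, 39.2]] yaw 14.1
[[-169.5, -65.7], [-199.7, 50.3]] yaw 14.6
[[-169.5, -65.7], [-208.9, -76.7]] yaw -74.5
shift [-0.01  1.22  0.05] roll -3.6789082062795755 jaw now 15.6 tool x [ 0.001  0.    -1.   ]
```

```bash
python3 - <<'E'
from meas import *
c0=np.array([-222,49.8]); a0=14.5; icr=rk(*c0,a0,(0,48))
for t in (0,7,14,21):
    th=np.radians(t); d=c0-icr; c=icr+np.array([d[0]*np.cos(th)-d[1]*np.sin(th), d[0]*np.sin(th)+d[1]*np.cos(th)])
    print(t,c,rk(*c,a0+t,(22,-125)),rk(*c,a0+t,(-22,-125))); go(*rk(*c,a0+t,(-36.5,-107)),14,a0+t)
E
```

```text
0 [-222.    49.8] [-169.4033  -65.7101] [-212.0017  -76.7268]
shift [-0.01 -0.08 -0.23] roll 0.22109179372042434 jaw now 15.6 tool x [ 0.001  0.    -1.   ]
7 [-216.4262   51.611 ] [-150.1443  -56.6281] [-191.0827  -72.7542]
shift [-0.01  0.4  -0.14] roll -1.1789082062795757 jaw now 15.6 tool x [ 0.001  0.    -1.   ]
14 [-211.1146   54.0879] [-132.1358  -45.2668] [-170.8038  -66.2618]
shift [-0.01  0.88 -0.1 ] roll -2.578908206279576 jaw now 15.6 tool x [ 0.001  0.    -1.   ]
21 [-206.1445   57.1935] [-115.6461  -31.7954] [-151.4672  -57.3464]
shift [-0.01  1.37 -0.13] roll -3.9789082062795758 jaw now 15.6 tool x [ 0.001  0.    -1.   ]
```

Emit:
{"name": "carry_out", "arguments": {"motion": [[0,0.27,0.03,-0.8],[0,0.54,0.06,-1.6],[0,0.81,0.08,-2.4],[0,1.08,0.08,-3.2],[0,1.35,0.08,-4.0]]}}

```text
clock: 6.12
position: [0.5392, -0.0378, 0.0142]
tool_rot: [0.314, 0.633, -0.313, 0.635]
contact_force: [-1.1, -0.1, -1.0]
grip_width: 0.0003
```

```bash
python3 - <<'E'
from meas import *
s=get_state();print(s["clock"],tip()[:2],s["contact_force"])
im=eyes.snapshot("top"); cv2.imwrite("pics/top5f.png",im);cv2.imwrite("pics/top5.png",cv2.resize(im[130:270,220:480],(780,420),interpolation=cv2.INTER_CUBIC))
im=eyes.snapshot("wrist"); cv2.imwrite("pics/w5.png",im)
E
```

```text
6.125 (array([-171.4516,  -59.5302]), np.float64(14.249304101754506)) [-1.1353 -0.081  -0.9629]
```

View pics/top5.png

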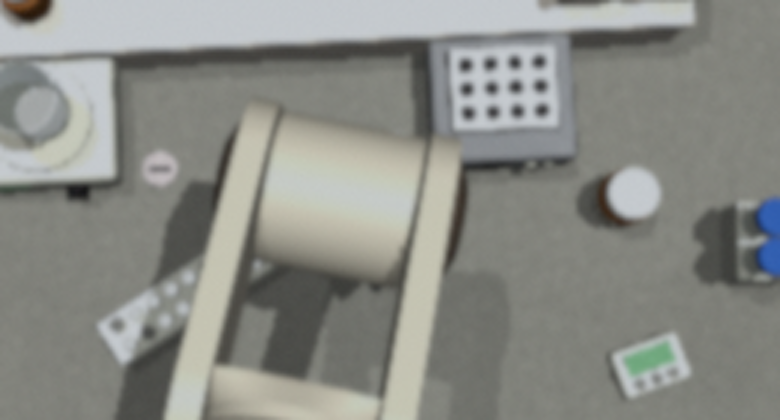

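View pics/w5.png

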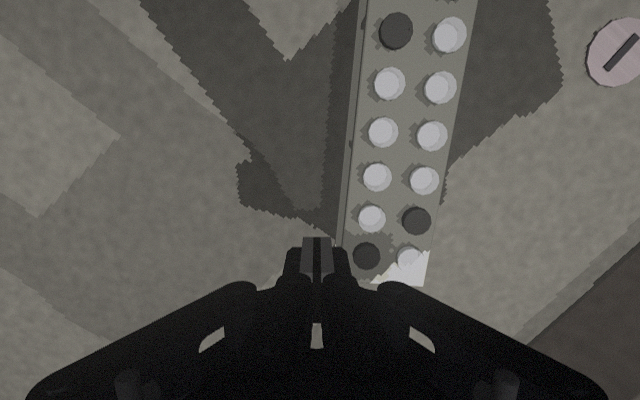

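```bash
cat >> meas.py <<'E'
def frombackright(P,a): return P-rk(0,0,a,(22,-125))
E
python3 - <<'E'
from meas import *
P,a1=wl((345,240),(367,0)); Q,a2=wl((426,286),(478,0)); a=(a1+a2)/2
c=frombackright(Q[0],a); print("rack",c,a)
# retreat & next: push front face at centre along the normal
im=cv2.imread("pics/top5f.png")
go(*rk(*c,a,(-60,-100)),14,a)
go(*rk(*c,a,(-60,0)),14,a)
go(*rk(*c,a,(-36.5,0)),14,a)
# left end centre
print(rk(*c,a,(0,125)))
E
```

```text
[[-166.6, -42.0], [-219.1, 41.4]] yaw 32.2
[[-120.0, -38.5], [-185.0, 65.8]] yaw 31.9
rack [-204.9535   55.8037] 32.05530698156494
shift [ 0.   -0.66 -0.43] roll 0.7156368833717408 jaw now 35.6 tool x [ 0.002  0.    -1.   ]
shift [-0.   -0.51 -2.93] roll 0.7156368833717408 jaw now 35.6 tool x [ 0.002  0.    -1.   ]
shift [-0.    0.08 -2.89] roll 0.7156368833717408 jaw now 35.6 tool x [ 0.002  0.    -1.   ]
[-271.2957  161.7457]
```

Emit:
{"name": "carry_out", "arguments": {"motion": [[0,-0.4,0,0.3],[0,-0.6,-0.8,0.7],[0,-0.55,-1.9,0.7],[0,-0.5,-2.93,0.7],[0,-0.2,-2.91,0.7]]}}

```text
clock: 6.85
position: [0.4604, 0.0509, 0.0143]
tool_rot: [0.334, 0.623, -0.333, 0.624]
contact_force: [-0.2, -0.5, -0.1]
grip_width: -0.0002
```

```bash
python3 - <<'E'
from meas import *
s=get_state();print(s["clock"],tip()[:2],s["contact_force"])
im=eyes.snapshot("top"); cv2.imwrite("pics/top6f.png",im);cv2.imwrite("pics/top6.png",cv2.resize(im[130:270,220:480],(780,420),interpolation=cv2.INTER_CUBIC))
c=(-205,55.8); a=32
go(*rk(*c,a,(-36.5,0)),14,a);go(*rk(*c,a,(-36.5+57,0)),14,a)
E
```

```text
6.85 (array([-247.6034,   31.4569]), np.float64(14.269008019410375)) [-0.1909 -0.5078 -0.0779]
shift [0.02 0.26 0.01] roll 0.010595160151160599 jaw now 32.1 tool x [ 0.004  0.    -1.   ]
shift [0.02 1.69 0.01] roll 0.010595160151160599 jaw now 32.1 tool x [ 0.004  0.    -1.   ]
```

View pics/top6.png

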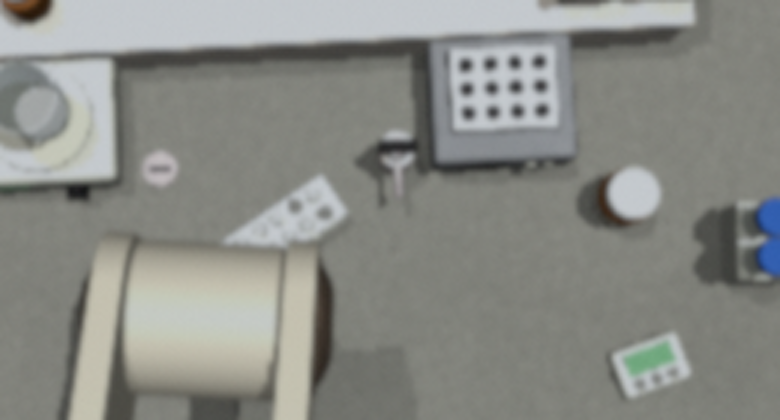

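Emit:
{"name": "carry_out", "arguments": {"motion": [[0,0.25,0,0],[0,0.5,0,0],[0,0.75,0,0],[0,1.0,0,0],[0,1.2,0,0]]}}

```text
clock: 7.52
position: [0.5034, 0.0769, 0.0148]
tool_rot: [0.334, 0.622, -0.333, 0.625]
contact_force: [-6.0, -4.9, 10.8]
grip_width: -0.0001
```

```bash
python3 - <<'E'
from meas import *
s=get_state();print(s["clock"],tip()[:2],s["contact_force"])
im=eyes.snapshot("top"); cv2.imwrite("pics/top7f.png",im);cv2.imwrite("pics/top7.png",cv2.resize(im[130:270,220:480],(780,420),interpolation=cv2.INTER_CUBIC))
im=eyes.snapshot("wrist"); cv2.imwrite("pics/w7.png",im)
E
```

```text
7.525 (array([-203.8276,   56.1566]), np.float64(14.84718034285197)) [-5.9511 -4.9129 10.7972]
```

View pics/top7.png

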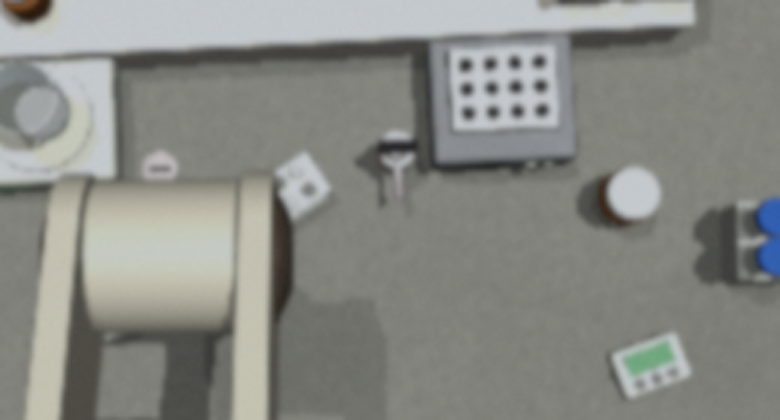

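View pics/w7.png

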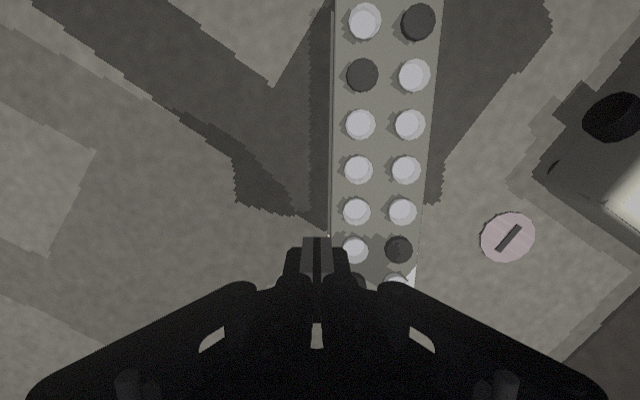

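```bash
python3 - <<'E'
from meas import *
P,a1=wl((331,230),(332,0)); Q,a2=wl((416,270),(444,0))
m=eyes.camera_model("top"); C=tobay(toz(m,np.array([[303,152],[331,187],[322,177-0]])/3+[220,130]-.3,.046)[:,:2])*1000; print(C)
a=(a1+a2)/2; print(frombackright(C[0],a),frombackright(C[1],a)+[44*np.cos(np.radians(a)),44*np.sin(np.radians(a))],a)
E
```

```text
[[-205.7, 74.1], [-256.1, 153.3]] yaw 32.5
[[-159.8, 78.3], [-220.0, 175.8]] yaw 31.7
[[ -95.9843  -26.1384]
 [-129.4154  -50.4553]
 [-119.8447  -42.6081]]
[-181.0014   68.1011] [-177.1482   67.1481] 32.07304002660774
```

Emit:
{"name": "carry_out", "arguments": {"motion": [[-0.01,0.18,0,0],[-0.01,0.36,0,0],[-0.01,0.54,0,0],[-0.01,0.7,0,0],[-0.01,0.7,0,0]]}}

```text
clock: 8.25
position: [0.5277, 0.0931, 0.0153]
tool_rot: [0.334, 0.622, -0.333, 0.625]
contact_force: [-0.3, -0.1, -0.8]
grip_width: 0.0001
```

```bash
python3 - <<'E'
from meas import *
s=get_state();print(s["clock"],tip()[:2],s["contact_force"])
im=eyes.snapshot("top"); cv2.imwrite("pics/top8f.png",im);cv2.imwrite("pics/top8.png",cv2.resize(im[130:270,220:480],(780,420),interpolation=cv2.INTER_CUBIC))
im=eyes.snapshot("wrist"); cv2.imwrite("pics/w8.png",im)
E
```

```text
8.25 (array([-179.0503,   71.6077]), np.float64(15.271706432972119)) [-0.3349 -0.0706 -0.7733]
```

View pics/top8.png

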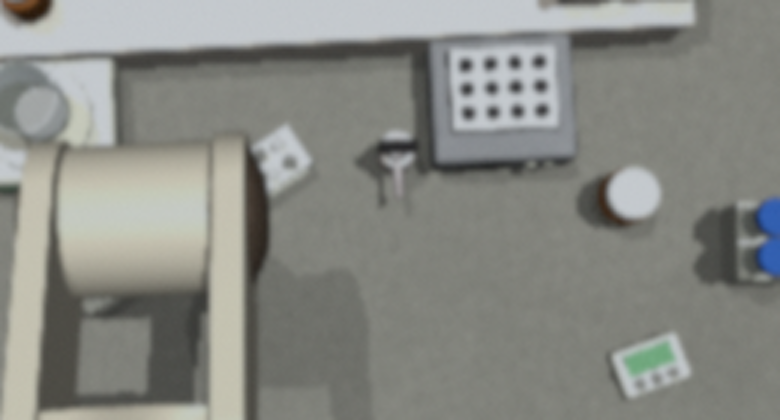

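View pics/w8.png

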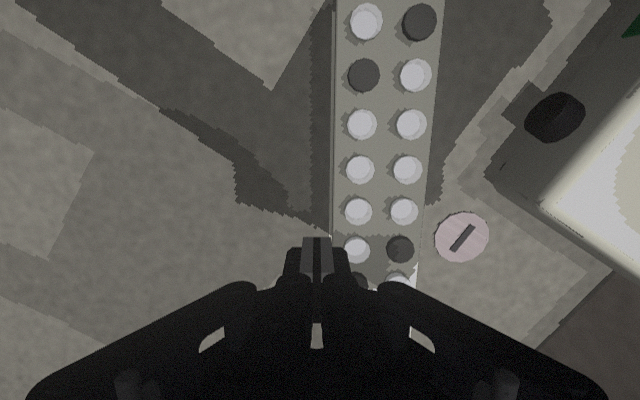

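```bash
python3 - <<'E'
from meas import *
m=eyes.camera_model("top")
P,a1=wl((331,230),(333,0)); Q,a2=wl((416,270),(444,0)); a=(a1+a2)/2
C=tobay(toz(m,np.array([[287,125],[313,161]])/3+[220,130]-.3,.046)[:,:2])*1000; print(C)
x=np.array([np.cos(np.radians(a)),np.sin(np.radians(a))])
c=(frombackright(C[0],a)+frombackright(C[1],a)+44*x)/2; print(c,a,"tap local",(np.array([-100,-112])-c)@x)
print("bottle",tobay(toz(m,[[188,208]],.12)[:,:2])*1000)
for l in((-60,0),(-60,160),(0,160),(0,140)): go(*rk(*c,a,l),14,a)
E
```

```text
[[-181.8, 88.9], [-232.1, 168.5]] yaw 32.2
[[-135.7, 93.1], [-196.2, 191.0]] yaw 31.7
[[ -70.2845  -12.4277]
 [-104.7166  -34.9733]]
[-153.6757   82.3459] 31.965035053604893 tap local -57.35006748138909
bottle [[-162.9108  318.343 ]]
shift [ 0.03 -0.81  0.11] roll 0.011246295163431341 jaw now 32.0 tool x [ 0.005 -0.    -1.   ]
shift [ 0.02 -0.81 -3.89] roll 0.011246295163431341 jaw now 32.0 tool x [ 0.005 -0.    -1.   ]
shift [ 0.03  0.69 -3.89] roll 0.011246295163431341 jaw now 32.0 tool x [ 0.005 -0.    -1.   ]
shift [ 0.03  0.69 -3.39] roll 0.011246295163431341 jaw now 32.0 tool x [ 0.005 -0.    -1.   ]
```

Emit:
{"name": "carry_out", "arguments": {"motion": [[0,-0.6,0,0],[0,-0.9,-1,0],[0,-0.9,-2.3,0],[0,-0.9,-3.5,0],[0,-0.7,-4.0,0]]}}

```text
clock: 8.98
position: [0.4137, 0.2118, 0.0151]
tool_rot: [0.334, 0.622, -0.332, 0.625]
contact_force: [1.0, 0.1, -0.2]
grip_width: 0.0
```

```bash
python3 - <<'E'
from meas import *
s=get_state();print(s["clock"],tip()[:2],s["contact_force"])
c=np.array([-153.7,82.3]);a=32
for l in((-40,160),(0,160),(0,136)): go(*rk(*c,a,l),14,a)
E
```

```text
8.975 (array([-289.466 ,  193.7057]), np.float64(15.054543000719768)) [ 0.9862  0.1353 -0.2419]
shift [0.03 0.4  0.16] roll 0.01934816813775342 jaw now 32.1 tool x [ 0.005  0.    -1.   ]
shift [0.03 1.4  0.16] roll 0.01934816813775342 jaw now 32.1 tool x [ 0.005  0.    -1.   ]
shift [0.03 1.4  0.76] roll 0.01934816813775342 jaw now 32.1 tool x [ 0.005  0.    -1.   ]
```

Emit:
{"name": "carry_out", "arguments": {"motion": [[0,0.5,0.05,0],[0,1.0,0.1,0],[0,1.4,0.16,0],[0,1.4,0.3,0],[0,1.4,0.45,0]], "grip": -0.6}}

```text
clock: 9.6
position: [0.47, 0.2274, 0.0152]
tool_rot: [0.334, 0.622, -0.332, 0.625]
contact_force: [0.4, -0.7, 0.6]
grip_width: 0.0173
```

```bash
python3 - <<'E'
from meas import *
s=get_state();print(s["clock"],tip()[:2],s["contact_force"],s["grip_width"])
im=eyes.snapshot("top"); cv2.imwrite("pics/top9f.png",im);cv2.imwrite("pics/top9.png",cv2.resize(im[130:270,180:440],(780,420),interpolation=cv2.INTER_CUBIC))
im=eyes.snapshot("wrist"); cv2.imwrite("pics/w9.png",im)
E
```

```text
9.6 (array([-232.7436,  207.5737]), np.float64(15.173539290073354)) [ 0.3734 -0.7419  0.5573] 0.017307196696655428
```

View pics/top9.png

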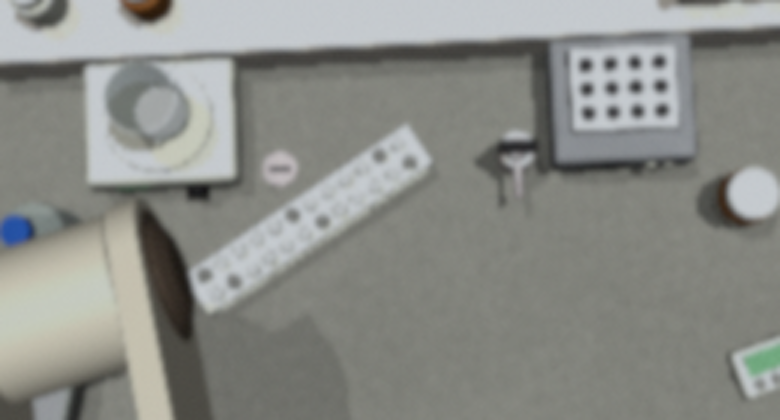

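View pics/w9.png

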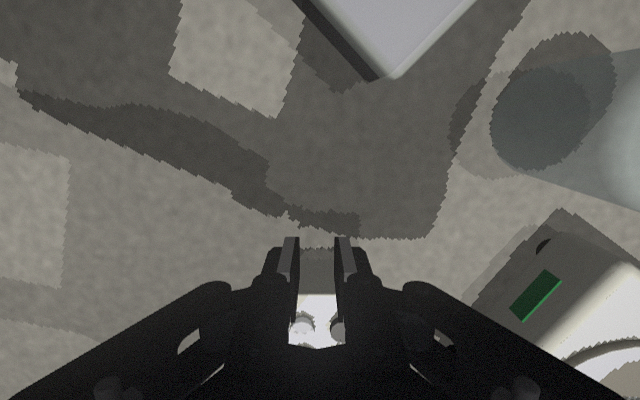

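```bash
python3 - <<'E'
from meas import *
z=np.array([[190,269],[409,124],[433,161],[212,312]])/3+[180,130]-.3
c,a=pose(z); im=cv2.imread("pics/top9f.png"); m=eyes.camera_model("top")
for t in (145,165):
    r=rackbox(im,m,(242,165,330,240),t)[0]; print(tobay(np.array(r[0])/1000)*1000,r[1],r[2]-np.degrees(yaw))
x=np.array([np.cos(np.radians(a)),np.sin(np.radians(a))]);print("tap local",(np.array([-100,-112])-c)@x)
T=tip()[0]; print("tool local",(T-c)@x,(T-c)@np.array([-x[1],x[0]]))
for s in (100,115,125):
    d=c+s*np.array([x[1],-x[0]]); print(s,d,rk(*d,a,(22,-125)),rk(*d,a,(-22,-125)))
go(*rk(*c,a,(0,136)),15,a); go(*rk(*c,a,(0,36)),15,a)
E
```

```text
rack c [-150.7   78.6] yaw 31.64 len 242.6
[-133.3482   92.8311] (96.77137756347656, 250.37506103515625) 31.763185898683975
[-133.214    93.1961] (91.50886535644531, 246.79342651367188) 31.647497574709366
tap local -56.833101663107
tool local -2.110793654597607 152.50996869806522
100 [-98.2602  -6.4938] [ -13.9519 -101.368 ] [ -51.4104 -124.4518]
115 [-90.3907 -19.2638] [  -6.0824 -114.1379] [ -43.5409 -137.2218]
125 [-85.1444 -27.777 ] [  -0.8361 -122.6512] [ -38.2946 -145.7351]
shift [0.01 0.05 0.41] roll 0.08229659741070065 jaw now 32.1 tool x [ 0.005  0.    -1.   ]
shift [0.02 0.03 2.91] roll 0.08229659741070065 jaw now 32.1 tool x [ 0.005  0.    -1.   ]
```

Emit:
{"name": "carry_out", "arguments": {"motion": [[0,0.04,0.25,0],[0,0.04,0.5,0],[0,0.04,0.75,0],[0,0.04,1.0,0],[0,0.04,1.25,0]]}}

```text
clock: 10.32
position: [0.4997, 0.1859, 0.0155]
tool_rot: [0.334, 0.622, -0.332, 0.625]
contact_force: [-1.3, 1.5, 2.1]
grip_width: 0.0173
```

Emit:
{"name": "carry_out", "arguments": {"motion": [[-0.01,0,0.25,0],[-0.01,0,0.5,0],[-0.01,0,0.75,0],[-0.01,0,0.95,0],[-0.01,0,0.95,0]]}}

```text
clock: 10.95
position: [0.5212, 0.1538, 0.016]
tool_rot: [0.334, 0.622, -0.333, 0.625]
contact_force: [0.3, -0.6, 0.8]
grip_width: 0.0172
```

```bash
python3 - <<'E'
from meas import *
s=get_state();print(s["clock"],tip()[:2],s["contact_force"],s["grip_width"])
im=eyes.snapshot("top"); cv2.imwrite("pics/top10f.png",im);cv2.imwrite("pics/top10.png",cv2.resize(im[130:270,180:440],(780,420),interpolation=cv2.INTER_CUBIC))
im=eyes.snapshot("wrist"); cv2.imwrite("pics/w10.png",im)
E
```

```text
10.95 (array([-183.7668,  132.5055]), np.float64(15.994551407961417)) [ 0.3018 -0.6062  0.7615] 0.017162823599596606
```

View pics/top10.png

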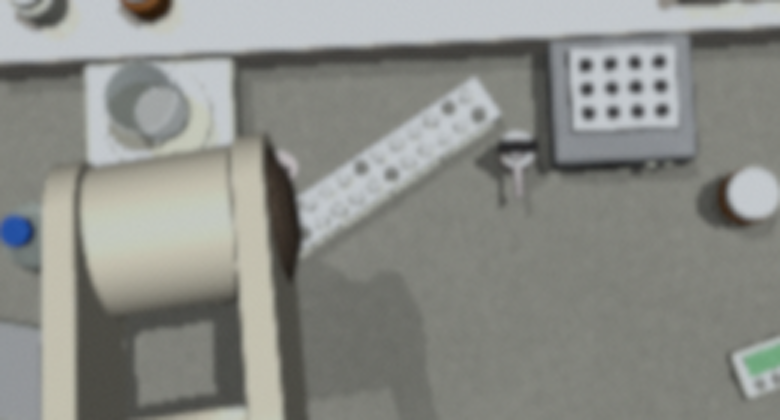

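```bash
cat >> meas.py <<'E'
def right(crb,crf,off,front=None):
    """crop px (scale 3) of right-back,right-front top corners (+ another point on the front top edge) -> pose"""
    m=eyes.camera_model("top"); z=np.array([crb,crf]+([front] if front else []))/3+np.array(off)-.3
    P=tobay(toz(m,z,.046)[:,:2])*1000
    a=np.degrees(np.arctan2(P[0,1]-P[1,1],P[0,0]-P[1,0]))
    if front: d=P[2]-P[1]; print("end-face yaw",round(a,1)); a=np.degrees(np.arctan2(-d[0],d[1]))
    x=np.array([np.cos(np.radians(a)),np.sin(np.radians(a))]); y=np.array([-x[1],x[0]])
    c=P[:2].mean(0)+123.5*y
    print("rack",c.round(1),"yaw",round(a,1),"RB",rk(*c,a,(22,-125)).round(1),"RF",rk(*c,a,(-22,-125)).round(1),"tap clear",round(-22-17-(np.array([-100,-112])-c)@x,1))
    T=tip()[0]; print("tool local",((T-c)@x).round(1),((T-c)@y).round(1)); return c,a
E
python3 - <<'E'
from meas import *
c,a=right((478,77),(501,113),(180,130),(303,246))
x=np.array([np.cos(np.radians(a)),np.sin(np.radians(a))])
for s in (15,25,35,45):
    d=c+s*np.array([x[1],-x[0]]); print(s,d,rk(*d,a,(22,-125)),rk(*d,a,(-22,-125)))
E
```

```text
end-face yaw 29.6
rack [-110.5   15.8] yaw 31.6 RB [-26.3 -79.2] RF [ -63.8 -102.2] tap clear 18.9
tool local -1.2 138.4
15 [-102.6907    2.9961] [-18.4822 -91.9667] [ -55.965  -115.0112]
25 [-97.4533  -5.5227] [ -13.2449 -100.4855] [ -50.7276 -123.53  ]
35 [-92.216  -14.0415] [  -8.0075 -109.0043] [ -45.4902 -132.0488]
45 [-86.9786 -22.5603] [  -2.7701 -117.5231] [ -40.2529 -140.5676]
```

View pics/w10.png

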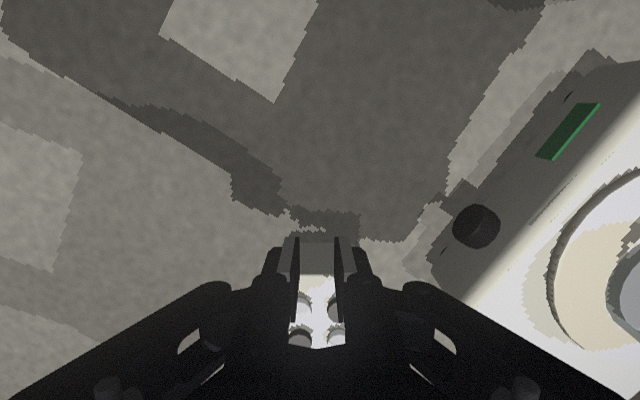

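Emit:
{"name": "carry_out", "arguments": {"motion": [[0,0,0.2,0],[0,0,0.4,0],[0,0,0.6,0],[0,0,0.82,0],[0,0,0.82,0]]}}

```text
clock: 11.68
position: [0.5395, 0.1264, 0.0161]
tool_rot: [0.334, 0.622, -0.333, 0.625]
contact_force: [0.4, -0.2, -0.3]
grip_width: 0.0173
```

```bash
python3 - <<'E'
from meas import *
s=get_state();print(s["clock"],tip()[:2],s["contact_force"],s["grip_width"])
im=eyes.snapshot("top"); cv2.imwrite("pics/top11f.png",im);cv2.imwrite("pics/top11.png",cv2.resize(im[130:270,180:440],(780,420),interpolation=cv2.INTER_CUBIC))
E
```

```text
11.675 (array([-166.2665,  104.5234]), np.float64(16.097874040252513)) [ 0.3934 -0.2396 -0.2873] 0.017306659530311668
```

View pics/top11.png

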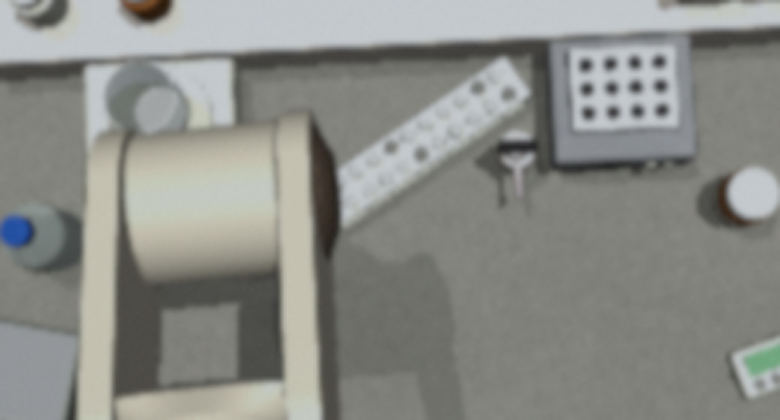

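```bash
python3 - <<'E'
from meas import *
c,a=right((507,56),(530,92),(180,130),(345,218))
for l in((0,165),(-60,165),(-65,60),(-35,60)): go(*rk(*c,a,l),15,a)
E
```

```text
end-face yaw 29.5
rack [-92.9 -12.2] yaw 32.0 RB [  -8.1 -106.6] RF [ -45.4 -129.9] tap clear 19.8
tool local -0.5 138.2
shift [ 0.03  0.01 -0.67] roll 0.009655227243595733 jaw now 32.0 tool x [ 0.005  0.    -1.   ]
shift [ 0.02 -1.49 -0.67] roll 0.009655227243595733 jaw now 32.0 tool x [ 0.005  0.    -1.   ]
shift [ 0.03 -1.61  1.95] roll 0.009655227243595733 jaw now 32.0 tool x [ 0.005  0.    -1.   ]
shift [ 0.03 -0.86  1.96] roll 0.009655227243595733 jaw now 32.0 tool x [ 0.005  0.    -1.   ]
```

Emit:
{"name": "carry_out", "arguments": {"motion": [[0,-0.1,-0.6,0],[0,-1.3,-0.75,0],[0,-1.6,0.2,0],[0,-1.6,1.4,0],[0,-1.5,2.0,0]], "grip": -1}}

```text
clock: 12.35
position: [0.5342, 0.026, 0.0163]
tool_rot: [0.335, 0.622, -0.333, 0.625]
contact_force: [0.1, 0.1, -0.1]
grip_width: -0.0002
```

```bash
python3 - <<'E'
from meas import *
s=get_state();print(s["clock"],tip()[:2],s["contact_force"],s["grip_width"])
c0=np.array([-92.9,-12.2]); a0=32
go(*rk(*c0,a0,(-31,57)),15,a0)
icr=rk(*c0,a0,(0,-90))
for t in (-6,-12,-18,-24,-30):
    th=np.radians(t); d=c0-icr; c=icr+np.array([d[0]*np.cos(th)-d[1]*np.sin(th), d[0]*np.sin(th)+d[1]*np.cos(th)])
    print(t,c,rk(*c,a0+t,(22,-125)),rk(*c,a0+t,(22,125)));go(*rk(*c,a0+t,(-31,57)),15,a0+t)
E
```

```text
12.35 (array([-174.573 ,    4.4145]), np.float64(16.331213411934048)) [ 0.0635  0.0862 -0.0907] -0.00021778008821113975
shift [0.04 0.74 0.01] roll -0.007831169075626577 jaw now 32.0 tool x [ 0.005 -0.    -1.   ]
-6 [-84.6607  -7.6329] [ -10.0908 -110.338 ] [-119.6836  114.3606]
shift [ 0.04  1.12 -0.05] roll 1.1921688309243734 jaw now 32.0 tool x [ 0.005 -0.    -1.   ]
-12 [-75.9891  -3.952 ] [ -12.5633 -113.8891] [-98.0684 121.034 ]
shift [ 0.04  1.52 -0.07] roll 2.3921688309243736 jaw now 32.0 tool x [ 0.005 -0.    -1.   ]
-18 [-66.9802  -1.1977] [ -15.3935 -117.1624] [-75.874  125.4115]
shift [ 0.04  1.91 -0.05] roll 3.5921688309243733 jaw now 32.0 tool x [ 0.005 -0.    -1.   ]
-24 [-57.7328   0.5998] [ -18.5503 -120.1219] [-53.3436 127.4451]
shift [0.04 2.3  0.01] roll 4.792168830924373 jaw now 32.0 tool x [ 0.005 -0.    -1.   ]
-30 [-48.3482   1.4208] [ -21.9992 -122.7352] [-30.7241 127.1125]
shift [0.05 2.68 0.11] roll 5.992168830924373 jaw now 32.0 tool x [ 0.005 -0.    -1.   ]
```

Emit:
{"name": "carry_out", "arguments": {"motion": [[0,0.35,0,0],[0,0.62,0,0],[0,0.85,-0.02,0.4],[0,1.1,-0.05,1.2],[0,1.35,-0.06,1.9]]}}

```text
clock: 12.98
position: [0.5775, 0.06, 0.0164]
tool_rot: [0.385, 0.592, -0.383, 0.595]
contact_force: [-0.6, -0.3, -0.1]
grip_width: 0.0
```

```bash
python3 - <<'E'
from meas import *
s=get_state();print(s["clock"],tip()[:2],s["contact_force"],s["grip_width"])
im=eyes.snapshot("top"); cv2.imwrite("pics/top12f.png",im);cv2.imwrite("pics/top12.png",cv2.resize(im[130:270,180:440],(780,420),interpolation=cv2.INTER_CUBIC))
im=eyes.snapshot("wrist"); cv2.imwrite("pics/w12.png",im)
E
```

```text
12.975 (array([-130.2263,   37.0276]), np.float64(16.38053041882992)) [-0.5976 -0.3111 -0.1235] 7.548735238030394e-06
```

View pics/top12.png

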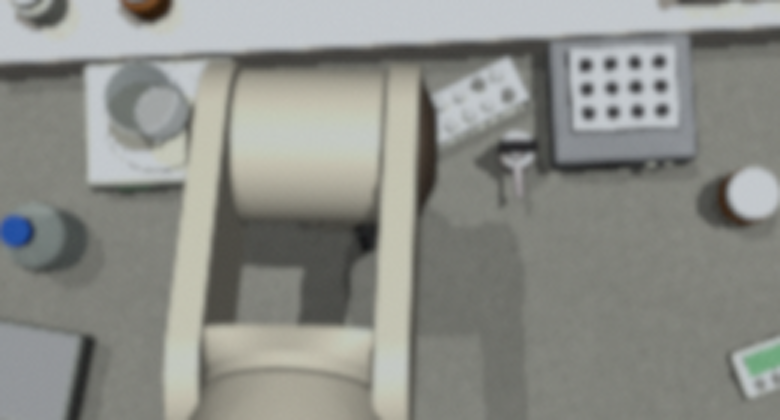

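View pics/w12.png

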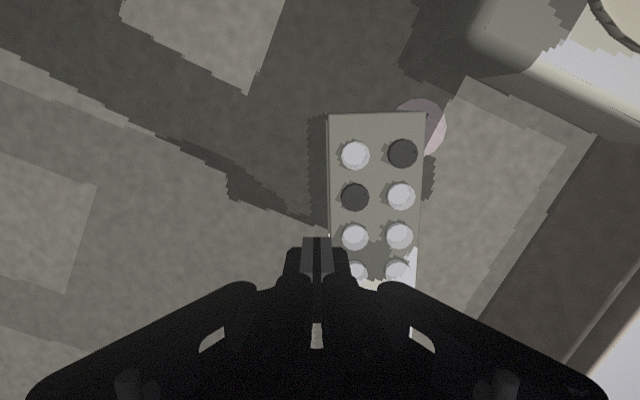

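```bash
cat >> meas.py <<'E'
def left(p_front,p_back,e1=None,e2=None):
    """wrist px of left-front, left-back top corners; optional further points on front/back edges"""
    m=eyes.camera_model("wrist"); P=tobay(toz(m,[p_front,p_back],.046)[:,:2])*1000; L=[]
    d=P[1]-P[0]; L.append(np.degrees(np.arctan2(d[1],d[0])))
    for p,e in((p_front,e1),(p_back,e2)):
        if e is not None: L.append(wl(p,e,m=m)[1])
    a=np.mean(L[1:]) if len(L)>1 else L[0]
    x=np.array([np.cos(np.radians(a)),np.sin(np.radians(a))]); y=np.array([-x[1],x[0]]); c=P.mean(0)-125*y
    print("yaws",np.round(L,1),"width",np.linalg.norm(d).round(1),"rack",c.round(1),round(a,1),"left corners",P.round(1).tolist())
    T=tip()[0]; print("tool local",((T-c)@x).round(1),((T-c)@y).round(1)); return c,a
E
python3 - <<'E'
from meas import *
left((328.5,114),(426,112),(331,235),(413,290))
right((511,55),(530,94),(180,130),(440,147))
E
```

```text
[[-151.0, 102.1], [-128.3, 51.9]] yaw 24.3
[[-113.3, 118.5], [-79.0, 40.3]] yaw 23.7
yaws [23.6 24.3 23.7] width 41.1 rack [-81.4  -3.9] 24.0 left corners [[-151.0, 102.1], [-113.3, 118.5]]
tool local -27.7 57.0
end-face yaw 22.9
rack [-86.4  -9.9] yaw 28.2 RB [  -8.  -109.7] RF [ -46.8 -130.5] tap clear 21.2
tool local -16.1 61.8
```

```bash
python3 - <<'E'
from meas import *
c0=np.array([-82,-5]); a0=24
icr=rk(*c0,a0,(0,-94))
for t in (0,-6,-12,-18,-24):
    th=np.radians(t); d=c0-icr; c=icr+np.array([d[0]*np.cos(th)-d[1]*np.sin(th), d[0]*np.sin(th)+d[1]*np.cos(th)])
    print(t,c,rk(*c,a0+t,(22,-125)),rk(*c,a0+t,(22,125)));go(*rk(*c,a0+t,(-28,57)),16,a0+t)
E
```

```text
0 [-82.  -5.] [ -11.0599 -110.245 ] [-112.7441  118.1414]
shift [ 0.01 -0.03  0.02] roll -0.2974620889901075 jaw now 22.5 tool x [ 0.005  0.    -1.   ]
-6 [-72.8144  -1.474 ] [ -13.264  -113.5577] [-90.5182 124.2065]
shift [ 0.01  0.36 -0.04] roll 0.9025379110098924 jaw now 22.5 tool x [ 0.005  0.    -1.   ]
-12 [-63.3105   1.0726] [ -15.8022 -116.6218] [-67.7802 127.9151]
shift [ 0.01  0.76 -0.06] roll 2.1025379110098923 jaw now 22.5 tool x [ 0.005  0.    -1.   ]
-18 [-53.5924   2.6118] [ -18.6469 -119.4038] [-44.779  129.2266]
shift [ 0.02  1.17 -0.04] roll 3.3025379110098925 jaw now 22.5 tool x [ 0.005  0.    -1.   ]
-24 [-43.7668   3.1267] [ -21.7668 -121.8733] [-21.7668 128.1267]
shift [0.02 1.56 0.02] roll 4.502537911009893 jaw now 22.5 tool x [ 0.005  0.    -1.   ]
```

Emit:
{"name": "carry_out", "arguments": {"motion": [[0,0.23,-0.03,0.5],[0,0.46,-0.05,1.2],[0,0.69,-0.06,1.9],[0,0.92,-0.06,2.6],[0,1.12,-0.05,3.2]]}}

```text
clock: 13.7
position: [0.6176, 0.0812, 0.0164]
tool_rot: [0.464, 0.534, -0.462, 0.536]
contact_force: [-1.1, 0.5, -0.1]
grip_width: -0.0002
```

```bash
python3 - <<'E'
from meas import *
s=get_state();print(s["clock"],tip()[:2],s["contact_force"],s["grip_width"])
im=eyes.snapshot("top"); cv2.imwrite("pics/top13f.png",im);cv2.imwrite("pics/top13.png",cv2.resize(im[130:270,180:440],(780,420),interpolation=cv2.INTER_CUBIC))
im=eyes.snapshot("wrist"); cv2.imwrite("pics/w13.png",im)
E
```

```text
13.7 (array([-89.5854,  57.0149]), np.float64(16.4244917417596)) [-1.1472  0.5135 -0.1155] -0.0002031138089056514
```

View pics/top13.png

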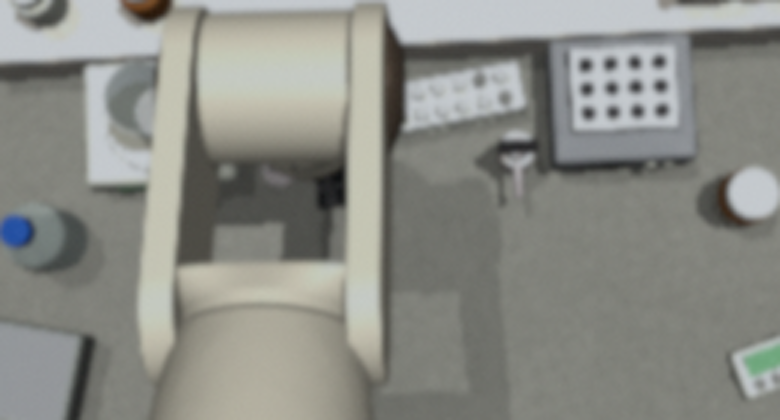

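View pics/w13.png

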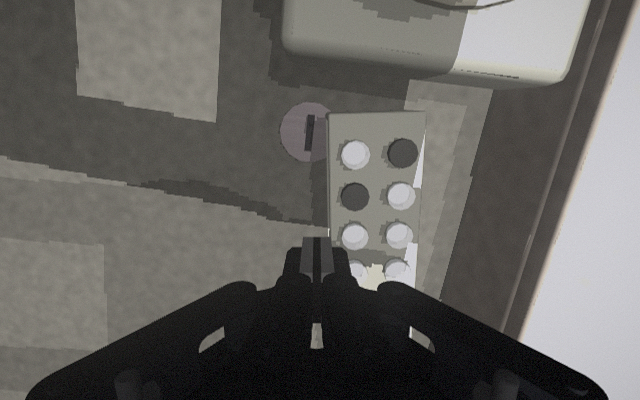

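```bash
python3 - <<'E'
from meas import *
left((328.5,113),(426,111),(331,235),(413,290))
right((522,62),(530,101),(180,130),(405,130))
E
```

```text
[[-92.1, 125.8], [-84.0, 70.9]] yaw 8.4
[[-51.4, 131.3], [-39.8, 46.2]] yaw 7.8
yaws [7.7 8.4 7.8] width 41.1 rack [-54.2   4.8] 8.1 left corners [[-92.1, 125.8], [-51.4, 131.3]]
tool local -27.3 56.6
end-face yaw 8.7
rack [-57.5  -2.1] yaw 10.6 RB [ -13. -121.] RF [ -56.2 -129. ] tap clear 22.9
tool local -20.3 63.9
```

Emit:
{"name": "carry_out", "arguments": {"motion": [[0,0.2,-0.02,0.6],[0,0.38,-0.02,1.2],[0,0.52,-0.01,1.6],[0,0.2,0,1.6],[0,-0.15,0,1.6]]}}

```text
clock: 14.42
position: [0.6106, 0.0801, 0.0162]
tool_rot: [0.499, 0.501, -0.497, 0.503]
contact_force: [0.8, 0.3, -0.7]
grip_width: -0.0003
```

```bash
python3 - <<'E'
from meas import *
s=get_state();print(s["clock"],tip()[:2],s["contact_force"],s["grip_width"])
im=eyes.snapshot("top"); cv2.imwrite("pics/top14f.png",im);cv2.imwrite("pics/top14.png",cv2.resize(im[130:270,180:440],(780,420),interpolation=cv2.INTER_CUBIC))
im=eyes.snapshot("wrist"); cv2.imwrite("pics/w14.png",im)
E
```

```text
14.425 (array([-96.5574,  56.1791]), np.float64(16.202624073317796)) [ 0.7726  0.3325 -0.6753] -0.000309352300698734
```

View pics/top14.png

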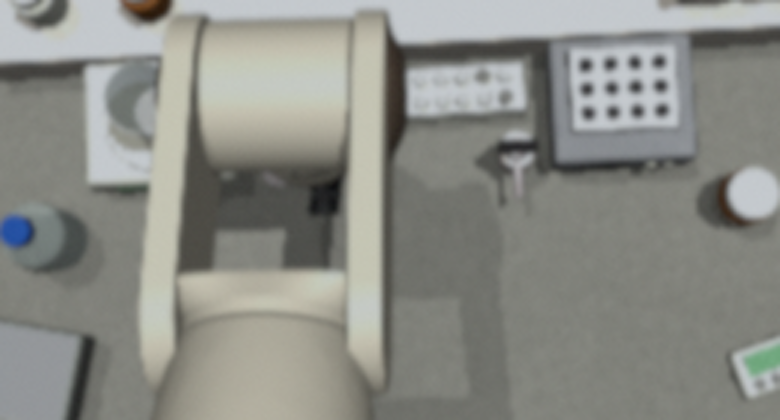

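View pics/w14.png

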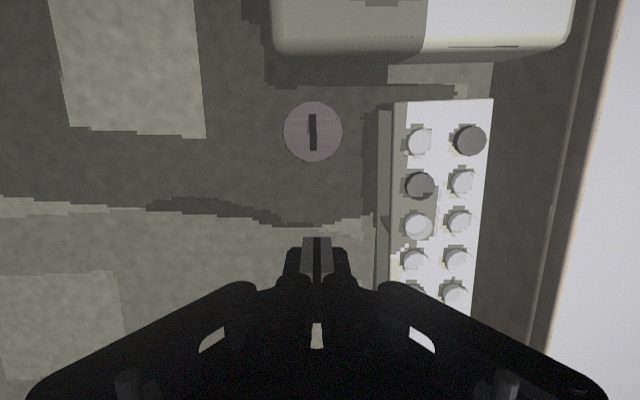

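```bash
python3 - <<'E'
from meas import *
c,a=left((395,102),(493,98),(390,280),(471,315))
right((525,64),(527,111),(180,130),(405,117))
for l in((-60,0),(-60,-5),(-28,0)): go(*rk(*c,a,l),16,0)
E
```

```text
[[-62.6, 128.5], [-61.3, 44.5]] yaw 0.9
[[-21.7, 129.1], [-19.1, 23.3]] yaw 1.4
yaws [0.8 0.9 1.4] width 40.9 rack [-39.7   3.8] 1.1 left corners [[-62.6, 128.5], [-21.7, 129.1]]
tool local -56.3 53.5
end-face yaw -0.3
rack [-40.9   0.2] yaw 0.2 RB [ -18.4 -124.7] RF [ -62.4 -124.9] tap clear 20.5
tool local -55.9 56.1
shift [ 0.01 -0.04  1.34] roll -0.26936617422669257 jaw now -1.3 tool x [ 0.004  0.    -1.   ]
shift [ 0.01 -0.03  1.46] roll -0.26936617422669257 jaw now -1.3 tool x [ 0.004  0.    -1.   ]
shift [0.02 0.76 1.31] roll -0.26936617422669257 jaw now -1.3 tool x [ 0.004  0.    -1.   ]
```

Emit:
{"name": "carry_out", "arguments": {"motion": [[0,-0.03,0.7,-0.2],[0,0,1.35,-0.3],[0,0.3,1.35,-0.3],[0,0.6,1.35,-0.3],[0,0.75,1.35,-0.3]]}}

```text
clock: 15.15
position: [0.6414, 0.0269, 0.0165]
tool_rot: [0.493, 0.507, -0.49, 0.509]
contact_force: [-1.1, 0.2, 0.5]
grip_width: -0.0002
```

Emit:
{"name": "carry_out", "arguments": {"motion": [[0,0.12,0,0],[0,0.24,0,0],[0,0.36,0,0],[0,0.42,0,0],[0,0.42,0,0]]}}

```text
clock: 15.78
position: [0.6583, 0.0275, 0.0165]
tool_rot: [0.493, 0.507, -0.49, 0.509]
contact_force: [-0.3, -0.3, -0.2]
grip_width: -0.0002
```

```bash
python3 - <<'E'
from meas import *
s=get_state();print(s["clock"],tip()[:2],s["contact_force"],s["grip_width"])
im=eyes.snapshot("top"); cv2.imwrite("pics/top15f.png",im);cv2.imwrite("pics/top15.png",cv2.resize(im[130:270,180:440],(780,420),interpolation=cv2.INTER_CUBIC))
im=eyes.snapshot("wrist"); cv2.imwrite("pics/w15.png",im)
E
```

```text
15.775 (array([-50.4944,   2.1484]), np.float64(16.5383597901926)) [-0.2716 -0.3334 -0.1685] -0.00019095475045708977
```

View pics/top15.png

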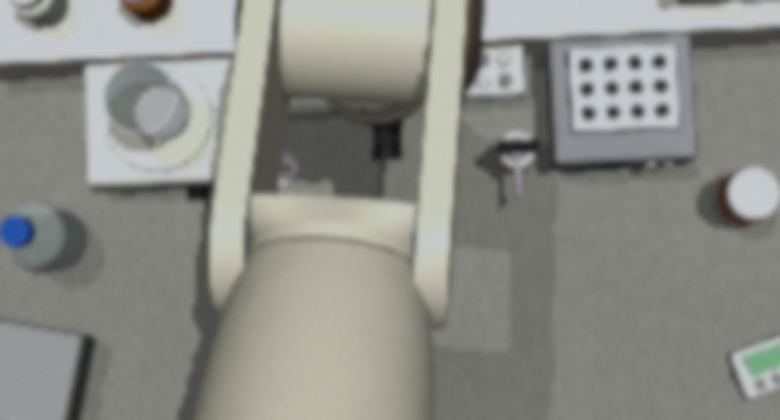

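View pics/w15.png

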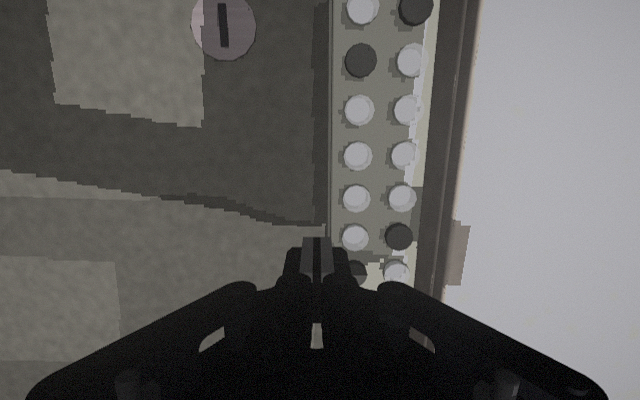

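Emit:
{"name": "carry_out", "arguments": {"motion": [[0,0.02,0,0],[0,0.04,0,0],[0,0.05,0,0],[0,0.05,0,0]]}}

```text
clock: 16.38
position: [0.6595, 0.0275, 0.0166]
tool_rot: [0.493, 0.508, -0.491, 0.509]
contact_force: [-7.6, 0.4, 3.9]
grip_width: -0.0001
```

Emit:
{"name": "carry_out", "arguments": {"motion": [[0,0.03,0,0],[0,0.05,0,0],[0,0.05,0,0]]}}

```text
clock: 16.75
position: [0.6596, 0.0276, 0.0165]
tool_rot: [0.491, 0.509, -0.492, 0.508]
contact_force: [-17.8, -0.4, 9.5]
grip_width: -0.0
```

```bash
python3 - <<'E'
from meas import *
s=get_state();print(s["clock"],tip()[:2],s["contact_force"],s["grip_width"])
E
```

```text
16.75 (array([-49.1312,   2.1844]), np.float64(16.501025978288368)) [-17.8023  -0.4046   9.4694] -3.9448160285123735e-05
```

Emit:
{"name": "carry_out", "arguments": {"motion": [[0,-0.05,0,0],[0,-0.15,0,0],[0,-0.4,0,0],[0,-0.9,0,0],[-0.5,-1.5,0,0]]}}

```text
clock: 17.38
position: [0.5979, 0.0256, 0.0354]
tool_rot: [0.491, 0.509, -0.492, 0.507]
contact_force: [0.2, 0.1, 0.2]
grip_width: 0.0001
```

Emit:
{"name": "carry_out", "arguments": {"motion": [[-1,-0.8,0,0],[-2.2,-1.6,0,0],[-3.4,-2.2,0,0],[-4,-3,0,0],[-4,-3.5,0,0]]}}

```text
clock: 18.0
position: [0.4577, 0.0208, 0.1979]
tool_rot: [0.492, 0.508, -0.491, 0.508]
contact_force: [0.7, -0.2, -0.1]
grip_width: -0.0001
```

```bash
python3 - <<'E'
from meas import *
s=get_state();print(s["clock"],tip()[:2],s["contact_force"],s["grip_width"])
im=eyes.snapshot("top"); cv2.imwrite("pics/top16f.png",im);cv2.imwrite("pics/top16.png",cv2.resize(im[130:270,180:440],(780,420),interpolation=cv2.INTER_CUBIC))
im=eyes.snapshot("wrist"); cv2.imwrite("pics/w16.png",im)
im=eyes.snapshot("scene"); cv2.imwrite("pics/s16.png",cv2.resize(im[130:330,220:530],(775,500),interpolation=cv2.INTER_CUBIC))
E
```

```text
18.0 (array([-251.1609,    1.458 ]), np.float64(197.93070902542308)) [ 0.6626 -0.1606 -0.149 ] -0.00012903954893486212
```

View pics/top16.png

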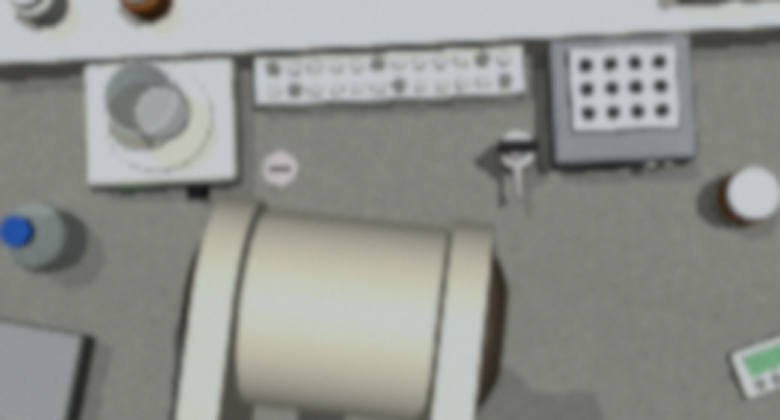

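View pics/s16.png

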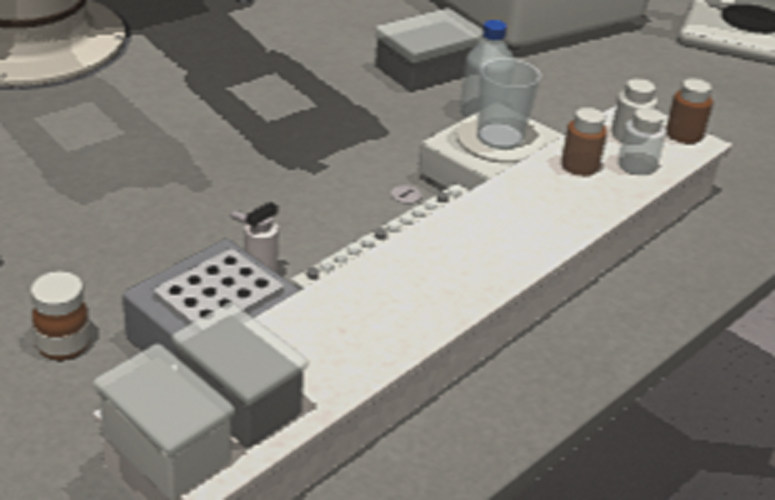

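View pics/w16.png

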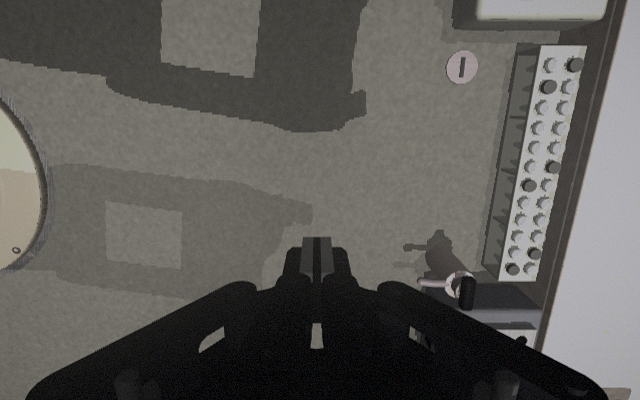

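```bash
python3 - <<'E'
from meas import *
im=cv2.imread("pics/top16f.png"); m=eyes.camera_model("top"); g=cv2.GaussianBlur(cv2.cvtColor(im,cv2.COLOR_BGR2GRAY).astype(np.float32),(0,0),.8)
def sub(d,i):
    a=d[i-1:i+2]; return i+.5+.5*(a[0]-a[2])/(a[0]-2*a[1]+a[2])
f=[];b=[]
for u in range(268,352,4):
    d=np.diff(g[158:172,u]); f.append((u,158+sub(d,d.argmin())))
    d=np.diff(g[143:152,u]); b.append((u,143+sub(d,d.argmax())))
for n,p in(("front",f),("back",b)):
    P=tobay(toz(m,p,.046)[:,:2])*1000; k=np.polyfit(P[:,1],P[:,0],1); r=P[:,0]-np.polyval(k,P[:,1]); print(n,"x0",k[1].round(2),"yaw",np.degrees(-k[0]).round(2),"res",r.std().round(2))
r=[];l=[]
for v in range(151,161,2):
    d=np.diff(g[v,258:270]); l.append((258+sub(d,d.argmax()),v)); d=np.diff(g[v,349:360]); r.append((349+sub(d,d.argmin()),v))
print("left y",np.median(tobay(toz(m,l,.046)[:,:2])[:,1])*1000,"right y",np.median(tobay(toz(m,r,.046)[:,:2])[:,1])*1000)
# bystander change vs start
d=cv2.absdiff(cv2.imread("pics/top0.png"),im).max(2); 
for n,(u,v) in dict(bottle=(192,209),tipbox=(184,253),jar=(430,195),timer=(437,252),tubeblock=(482,210),beaker=(232,168),tap=(352,182)).items(): print(n,np.median(d[v-10:v+10,u-12:u+12]))
E
```

```text
front x0 -45.34 yaw -0.14 res 0.6
back x0 -1.81 yaw -0.04 res 0.45
left y 127.29703828680566 right y -122.50502857221875
bottle 5.0
tipbox 6.0
jar 6.0
timer 6.0
tubeblock 6.0
beaker 6.0
tap 5.0
```

```bash
python3 - <<'E'
from station import *
s=get_state(); print(s["clock"],abs(s["joint_velocities"]).max(),s["contact_force"]); print(ticket.sign_off())
E
```

```text
18.15 0.038847275495534295 [-0.34128399 -0.53185143 -1.09543388]
the job is handed in; nothing more can be done
None
```

The rack is in its bay with its long side against the front of the step, and the job was handed in at 18.2 s of the 72 s allowed. All moves were fingertip pushes.

**How it went in:**
1. I pushed the rack left along its length, then pushed its right end in to angle it to about 32°.
2. I pushed it squarely from the front, then along its length, so the right end passed behind the tap.
3. I pushed the left side in to bring it parallel, then pushed at the middle until it stopped against the step. The last push levelled off at about 18 N with no further movement.

**Last checks:**
- **Position:** The top camera puts the rack parallel to the step within about 0.15°. Its ends are at y = +127 mm and −123 mm, about 18 mm from the stirrer and 22 mm from the heater.
- **Flushness:** The camera reads the rack 1.3 to 1.8 mm short of the step. That is within the 2 mm calibration, and the hard stop points to real contact. I did no separate check for a gap at each end.
- **Everything else:** Before and after pictures showed no change in the bystanders or the tap, and the arm was clear of everything.
- **Forces:** Some pushes also showed an upward force on the fingertips of up to about 11 N, which I read as finger friction pressing the rack down. No picture showed the rack tipping.

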